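# Dock the tube rack in the reader and start it

## Task

Slide the loaded tube rack along the desk, without lifting or tipping it, squarely into the open bay of the rack reader until it is fully home against the back stop. Only then press the reader's start button fully down and let it spring back. Leave the rack seated and do not disturb the jar, the slide box or the dropper bottle.

Things in the scene. Friction and masses are not known exactly. Their poses are not given: they have to be found in the camera images.
- rack: Loose light-blue test-tube rack of solid sides, 90 mm in its own x, 120 mm in its own y, 55 mm tall, about 0.4 kg, carrying 9 small tubes that sit tight in it (red caps reach 76 mm above the desk). Origin: centre of its underside. Either 90 mm end may enter the bay first.
- reader: White bench-top rack reader, fixed to the desk. Origin: on the desk where the centre of the rack's underside is when fully home. The rack slides on the desk towards the reader's +y, long side along the reader's y. Housing: x +-100 mm, y 60 to 200 mm, 90 mm tall; its front face at y = 60 mm is the back stop. A screen ridge on top (x +-80 mm, y 168 to 191 mm) reaches 135 mm height.
- bay_mouth (a point): Point on the desk in the middle of the bay's mouth, at y = -56 mm in the reader's frame. Guide rails 45 mm tall, 14 mm thick, inner faces at x = +-47.5 mm (bay 95 mm wide), run straight from y = -15 mm to the back stop, and flare outwards at 35 degrees to 150 mm clear width at the mouth. About 4 mm of a seated rack sticks out of the mouth.
- start_top (a point): Centre of the top of the start button: a round black push button, radius 14 mm, in a grey collar on top of the reader's housing, at x = 0, y = 115 mm in the reader's frame; it is pressed straight down, 6 mm travel, about 5 N when fully down.
- start (a joint): Travel of the start button in m: 0 released, 0.006 fully down.
- jar: Bystander: white lidded specimen jar, radius 28 mm, 70 mm tall, at the far side of the desk. Origin: centre of its underside.
- slidebox: Bystander: cardboard box of slides, 80 x 50 x 40 mm tall. Origin: centre of its underside.
- dropper: Bystander: small amber dropper bottle, radius 18 mm, 90 mm tall. Origin: centre of its underside.
Things that resemble listed ones, but are neither listed nor needed, are in the scene too. Several things look just like the rack: the one meant starts farthest from the robot's base.

How it is judged:
By the outcome, as a careful person would: the job done as asked, in the order asked, and still so for the second after the job is handed in, with the robot touching nothing.
It also fails if it takes over 72 s, if anything falls off the work surface, if the arm or the gripper's body presses on something with over 40 N, if the wrist force passes 120 N, or if a joint passes its speed limit or range.

## Robot

A 6-joint arm with a two-finger parallel gripper is mounted at the origin on the work surface. World frame = base frame: x ahead of the robot, y to its left, z up, the work surface at z = 0. Lengths are in mm, angles in degrees, forces in N, time in s.
With the tool pointing down it reaches from about 375 to 900 mm from the base axis. Payload 3.1 kg.
Tool frame: the origin (TCP) lies at the very end of the fingers, on their centre line; the grasp point (between the pads) lies behind it (r.hold_point_z is the z of the grasp point in the tool frame, in mm); z points along the fingers, y is the line along which they close (so a half turn about z gives the same grasp; the last joint's range is limited). The gripper opens to 85 mm and grips with 20 to 120 N. Pads are 22 mm wide; open, the fingers measure 114 mm over their backs; the gripper's body (76 mm by 85 mm) begins 54 mm behind the grasp point. The pads swing forward as they close: fully open they stand 13 mm farther back than shut.
Start: joints at [-81.847, 30.224, 82.088, -0, 67.689, -10.227], TCP at [197.101, -593.083, 231.31] pointing down, gripper open.
Joint ranges: [-176.69, 176.69], [-43.24, 126.21], [12.49, 139.97], [-82, 262], [0, 151.66], [-163.58, 163.58]. Speed limits (degrees/s): [159.86, 159.86, 180, 180, 180, 180].

## Interface

Orientations are given as a 3x3 rotation matrix whose columns are the frame's x, y, z axes.
In Python, from rig import r gives the robot as it stands.
- The arm moves only by the shell command python3 -m creep 'ROWS'. ROWS is JSON, a list of rows, each an object of numbers: "x", "y", "z": the shift along the tool's x, y, z in units of 150 mm (1.0 is 150 mm); "wx", "wy", "wz": the turn, a rotation vector about the tool's x, y, z in units of pi rad (1.0 is pi rad); "jaw": the closure, from -1 (fully open) to 1 (shut). In form: [{"x": .., "y": .., "z": .., "wx": .., "wy": .., "wz": .., "jaw": ..}, ...]. A call has 1 to 10 rows; each row shifts and turns the commanded pose from where the row before left it, along the tool's axes as they then stand; what a row does not reach is not made up. A row lasts 1/8 s, in which the tool goes at most 62.5 mm and 10.7 degrees, less where a joint would pass 70% of its speed; a pose out of reach is approached as far as the arm can. A call with a number of a shift or a turn outside -1 to 1 is refused whole. A call with a gripper value outside its range is refused whole. The fingers move at their own pace and stop on an object; the grip force is fixed at half the most. Time passes only in rows, so rows that do not move let the fingers close. It gives the time, the measured TCP pose, the force, the opening and the grip force at its end, in the units of the state.
- r.sense(): the state, without advancing time (a new reading comes with each control period).
- r.capture(name): name is "side" or "top" or "wrist"; returns a dict with "img" (400x640x3 uint8, red, green, blue), "mtx" (3x3 intrinsics, pixels), "R" (3x3) and "t" (3): a world point X has camera coordinates R X + t; the wrist camera has in their place "T_tool_cam" (4x4, takes a point from camera to tool coordinates, whose origin is the TCP and whose axes are the flange's). Camera axes: x right, y down, z forward; pixel columns grow to the right and rows downward; lengths in mm; the calibration is good to about 2 mm. A picture is of the moment at which its call begins: read the wrist's pose just before it. There is no depth.
- r.close_job(): hands the job in; it is judged then, once.
The state is a dict: "t": time; "q": joint angles; "dq": joint speeds; "tau": joint torques, N m; "eef_pos": TCP position; "eef_rot": TCP orientation; "ft_force": force on the tool from outside, world axes, zero at the start; "moment": the same for the moment, N m; "finger_gap": opening from 0.0 (shut) to 1.0 (fully open); "finger_force": force on a finger pad.
Only numpy, scipy, OpenCV 4.12 (cv2) and the standard library are available. Lean on these libraries where they do the work, as an engineer would, in place of code of your own. Each camera call takes 0.05 s, during which the arm holds its last target. There are 200 camera calls.

## Working session

There is one attempt and no reset: what is moved stays moved. The work goes in short steps, Python scripts to look and compute and a shell command to move; the robot and the scene stay as the last step left them, time stands still between calls to the robot, and variables do not carry over. Pictures are saved under pics/ and viewed, at most 12 in all, crops included, and the job is handed in when it is done.

```bash
mkdir -p pics; ls; python3 - <<'E'
from rig import r
import cv2,numpy as np,pickle
d={}
for n in("top","side"):
    c=r.capture(n);d[n]=c;cv2.imwrite(f"pics/{n}0.png",c["img"][:,:,::-1]);print(n,c["mtx"],c["R"],c["t"])
pickle.dump(d,open("c0.pkl","wb"));s=r.sense();print(s["t"],s["eef_rot"],s["ft_force"],r.hold_point_z)
E
```

```text
pics
top [[401.29629039   0.         330.01976439]
 [  0.         401.29629039 200.12332421]
 [  0.           0.           1.        ]] [[-0.02564328 -0.99898385 -0.0370634 ]
 [-0.99041901  0.03042104 -0.13470244]
 [ 0.13569307  0.03325408 -0.99019269]] [ -5.8654081  574.29097001 881.48588352]
side [[451.65616387   0.         314.46436664]
 [  0.         451.65616387 197.58502739]
 [  0.           0.           1.        ]] [[-0.6843982  -0.72910284  0.00285418]
 [-0.46015662  0.42889918 -0.77736824]
 [ 0.56555724 -0.53334279 -0.62903933]] [382.69157569 347.48150824 780.8987001 ]
0.1 [[ 9.48985921e-01  3.15318307e-01 -2.95606931e-04]
 [ 3.15318253e-01 -9.48983888e-01  1.99474078e-03]
 [ 3.48452072e-04 -1.98619118e-03 -9.99997967e-01]] [-0.03298179 -0.36168876  0.05226105] -18.700000000000003
```

View pics/top0.png

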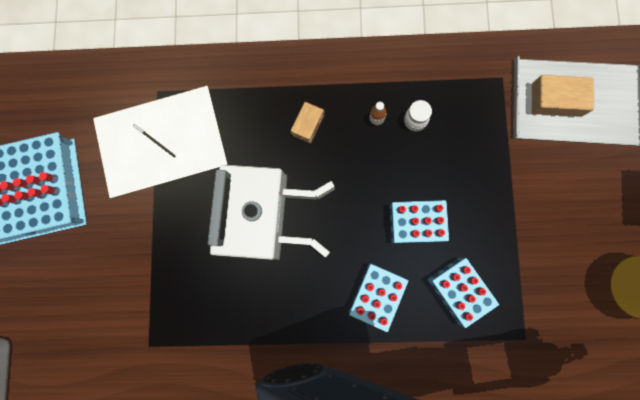

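View pics/side0.png

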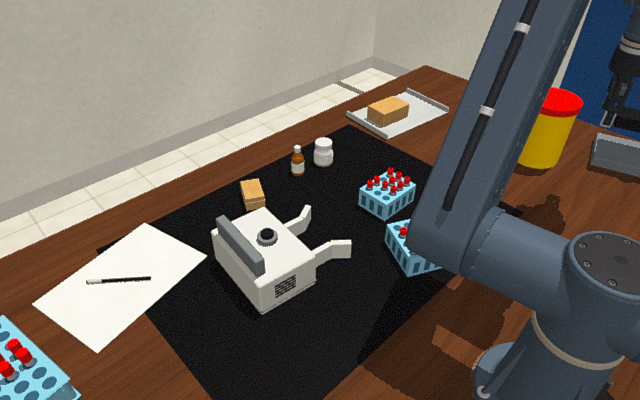

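Top image: the three rack-like things are at (420,222), (379,297) and (464,292). The oversized rack at (30,190) doesn't match the given size. The reader is at (250,212) with its mouth facing right, towards world -y. The rack at (420,222) looks farthest from the base, so I'll measure it and confirm in a crop.

```bash
cat > h.py <<'E'
import numpy as np,cv2,pickle
from scipy.optimize import minimize,least_squares
def proj(c,X):
    P=np.atleast_2d(X)@c["R"].T+c["t"]; p=P@c["mtx"].T; return p[:,:2]/p[:,2:]
def onplane(c,uv,z):
    d=c["R"].T@np.linalg.solve(c["mtx"],[uv[0],uv[1],1.]);o=-c["R"].T@c["t"]; return o+d*(z-o[2])/d[2]
def tri(cs,uvs):
    f=lambda X:np.concatenate([proj(c,X)[0]-u for c,u in zip(cs,uvs)])
    s=least_squares(f,[500,0,50]);return s.x,np.abs(s.fun).max()
def pose(x,y,a,P):
    c,s=np.cos(a),np.sin(a);P=np.atleast_2d(P);return np.c_[x+c*P[:,0]-s*P[:,1],y+s*P[:,0]+c*P[:,1],P[:,2]]
def blue(img):
    h=cv2.cvtColor(img,cv2.COLOR_RGB2HSV);return cv2.inRange(h,(90,50,50),(110,255,255))
BOX=np.array([[sx*45,sy*60,z] for sx in(-1,1) for sy in(-1,1) for z in(0,55)],float)
def rackfit(c,near,p0):
    """silhouette fit of the blue box, subpixel by supersampling"""
    m=blue(c["img"]);m=cv2.morphologyEx(m,cv2.MORPH_CLOSE,np.ones((9,9)))
    n,l,st,ce=cv2.connectedComponentsWithStats(m);i=1+np.argmin(np.linalg.norm(ce[1:]-near,axis=1)+1e3*(st[1:,4]<300))
    x0,y0,w,h=st[i][:4];x0-=15;y0-=15;w+=30;h+=30;S=6
    M=cv2.resize((l==i)[max(y0,0):y0+h,x0:x0+w].astype(np.float32),None,fx=S,fy=S,interpolation=cv2.INTER_LINEAR)>.5
    def cost(p):
        q=(proj(c,pose(*p[:2],p[2]/100,BOX))-[x0,max(y0,0)]+.5)*S
        I=np.zeros(M.shape,np.uint8);cv2.fillConvexPoly(I,cv2.convexHull(np.round(q*16).astype(np.int32)),1,shift=4)
        return np.sum((I>0)!=M)/M.sum()
    b=minimize(cost,p0,method="Nelder-Mead",options=dict(initial_simplex=np.array(p0)+np.array([[0,0,0],[15,0,0],[0,15,0],[0,0,15]]),xatol=.05,fatol=1e-5,maxiter=600))
    return b.x,b.fun
E
python3 - <<'E'
from h import *
d=pickle.load(open("c0.pkl","rb"));T,S=d["top"],d["side"]
for uv in((420,222),(379,297),(464,292)):
    X=onplane(T,uv,55);print(uv,X,np.hypot(*X[:2]))
X=onplane(T,(420,222),55);print("fit top",rackfit(T,(420,222),[X[0],X[1],0]))
print("fit side",rackfit(S,(387,200),[X[0],X[1],0]))
print("button",tri([T,S],[(251.5,211),(267,235)]),onplane(T,(251.5,211),92))
a=cv2.resize(T["img"][150:340,195:505],None,fx=2.5,fy=2.5,interpolation=cv2.INTER_CUBIC)
cv2.imwrite("pics/crop1.png",a[:,:,::-1])
b=cv2.resize(S["img"][150:320,195:425],None,fx=3.4,fy=3.4,interpolation=cv2.INTER_CUBIC)
cv2.imwrite("pics/crop2.png",b[:,:,::-1])
E
```

```text
(420, 222) [ 516.60599598 -220.88575161   55.        ] 561.84719483775
(379, 297) [ 356.20932255 -123.50463946   55.        ] 377.0125693353356
(464, 292) [ 362.74692489 -306.66434204   55.        ] 475.00352650691826
fit top (array([ 519.35053469, -221.77607004,   -2.66843347]), np.float64(0.058498240985048376))
fit side (array([ 514.32463412, -221.00075978,   -5.09924144]), np.float64(0.9633947507340784))
button (array([548.07103409, 145.78009458, 101.401981  ]), np.float64(0.6460637363012438)) [548.04980487 146.97916504  92.        ]
```

View pics/crop1.png

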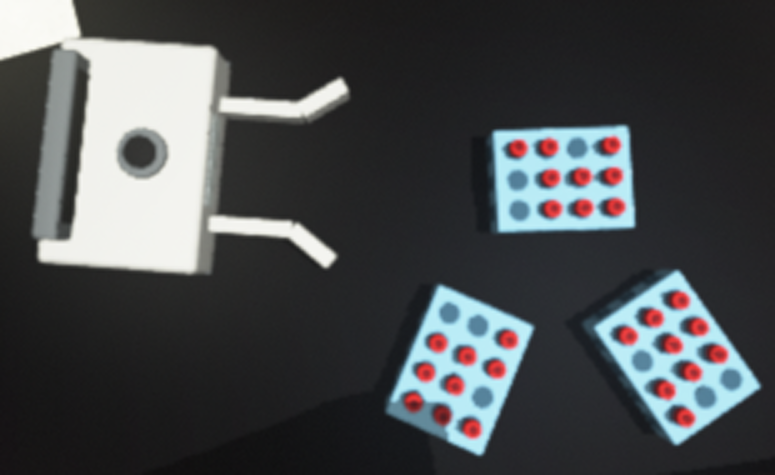

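View pics/crop2.png

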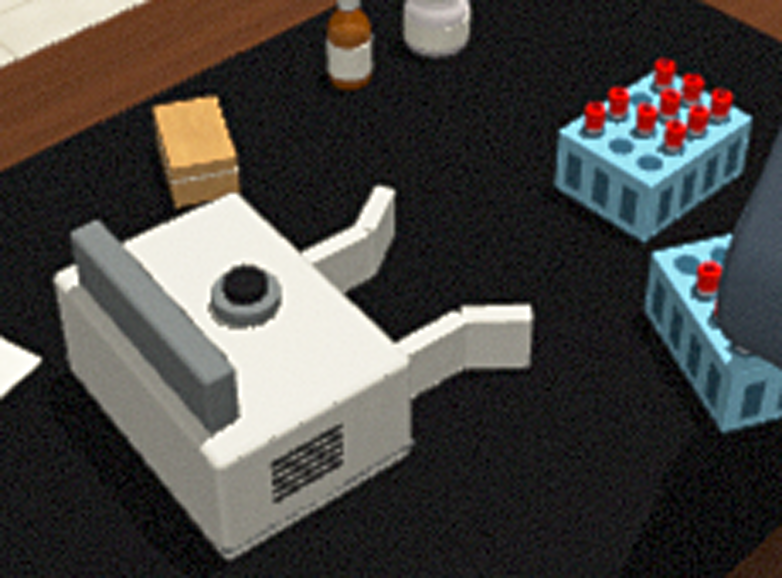

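Crop 1 confirms the farthest rack (562 mm from the base) at top pixel (420,222): nine red caps and a 90x120 outline, with its long side already roughly along the bay axis. Next I fit the reader's pose from its corners in both views.

```bash
python3 - <<'E'
from h import *
d=pickle.load(open("c0.pkl","rb"));T,S=d["top"],d["side"]
c1=lambda p:np.array(p)/2.5+[195,150]-.3; c2=lambda p:np.array(p)/3.4+[195,150]-.35
A=[((100,60,90),(217,46)),((-100,60,90),(197,273)),((-100,200,90),(38,262)),((0,115,94),(141,153)),
 ((47.5,-15,45),(301,118)),((-47.5,-15,45),(295,222)),((47.5,60,45),(219,115)),((-47.5,60,45),(212,216))]
B=[((100,60,90),(234,193)),((-100,60,90),(410,357)),((-100,200,90),(214,464)),((100,200,90),(58,272)),((0,115,96),(245,284))]
def res(p):
    f=lambda c,L,g:np.concatenate([proj(c,pose(p[0],p[1],p[2]/100,[X]))[0]-g(u) for X,u in L])
    return np.r_[f(T,A,c1),f(S,B,c2)]
s=least_squares(res,[540,30,0],loss="soft_l1");print(s.x,np.round(res(s.x).reshape(-1,2),1).tolist())
for c,L,g in((T,A,c1),(S,B,c2)):
    f=lambda p:np.concatenate([proj(c,pose(p[0],p[1],p[2]/100,[X]))[0]-g(u) for X,u in L])
    print(least_squares(f,[540,30,0],loss="soft_l1").x)
# button/ridge/rack heights by two views: rack corner top near (-x,+y), cap
print("front corner z",tri([T,S],[c1((217,46)),c2((234,193))]),tri([T,S],[c1((197,273)),c2((410,357))]))
print("rack top corners: -x+y",tri([T,S],[c1((499,232)),c2((645,188))]),"+x+y",tri([T,S],[c1((493,132)),c2((558,131))]),"-x-y",tri([T,S],[c1((635,226)),c2((750,118))]))
# top-face fit (4 corners in crop1)
R=[((45,60,55),(493,131)),((-45,60,55),(498,233)),((-45,-60,55),(635,227)),((45,-60,55),(628,126))]
f=lambda p:np.concatenate([proj(T,pose(p[0],p[1],p[2]/100,[X]))[0]-c1(u) for X,u in R])
q=least_squares(f,[516,-220,0]);print(q.x,q.fun.round(1))
m=blue(S["img"]);n,l,st,ce=cv2.connectedComponentsWithStats(m);print([(a.round().tolist(),b[4]) for a,b in zip(ce[1:],st[1:]) if b[4]>200])
print("fit side",rackfit(S,(387,196),[517,-221,-3]))
E
```

```text
[536.62904508  31.1206846  -10.31259881] [[0.3, -0.5], [-0.5, 0.4], [-1.3, -0.3], [0.9, -0.2], [0.1, -0.4], [-0.9, -0.3], [0.4, -1.5], [-0.7, -0.4], [1.1, -1.7], [2.1, 0.2], [1.1, 1.3], [-1.9, 0.1], [1.1, 3.7]]
[536.28632201  30.65171434  -9.56759096]
[539.34471241  31.45376102 -10.53868434]
front corner z (array([642.94326795,  82.45232191,  85.23616802]), np.float64(0.4248968204482253)) (array([445.82044685, 101.76848187,  88.80349484]), np.float64(1.0009687544853705))
rack top corners: -x+y (array([ 475.48186485, -160.36165648,   53.63334381]), np.float64(1.590238746493526)) +x+y (array([ 562.89030619, -160.07563809,   56.03687958]), np.float64(0.6206224070792246)) -x-y (array([ 475.99052193, -280.76748547,   54.21119499]), np.float64(0.6532899711789923))
[ 518.23824094 -221.04575427    0.87771287] [-0.1  0.1  0.1 -0.3  0.1  0.2 -0.1  0. ]
[([513.0, 198.0], np.int32(30913)), ([598.0, 54.0], np.int32(4967)), ([634.0, 95.0], np.int32(353)), ([624.0, 132.0], np.int32(208)), ([385.0, 198.0], np.int32(1490)), ([32.0, 372.0], np.int32(3292)), ([535.0, 374.0], np.int32(4750))]
fit side (array([ 514.80296755, -220.99791317,   -5.81290313]), np.float64(0.9633898577836784))
```

Reader: origin about (536.5, 31), yaw -5.7°. Rack: about (518, -221), yaw about +0.5°, and the two views put its top at 54–56 mm against the 55 mm given. I'll push its rear end with the half-closed fingers along a gentle arc. First move is over to a spot behind the rack.

```bash
python3 -m creep '[{"x":0.324,"y":-0.128,"jaw":0},{"x":0.324,"y":-0.128,"jaw":0},{"x":0.324,"y":-0.128,"jaw":0},{"x":0.324,"y":-0.128,"jaw":0},{"x":0.324,"y":-0.128,"jaw":0},{"x":0.324,"y":-0.128,"jaw":0},{"x":0.324,"y":-0.128,"jaw":0},{"x":0.324,"y":-0.128,"jaw":0}]'; python3 -m creep '[{"wz":-0.0572,"jaw":0},{"wz":-0.0572,"jaw":0},{"wz":-0.0572,"jaw":0},{"wz":-0.0572,"jaw":0},{"wz":-0.0572,"jaw":0},{"wz":-0.0572,"jaw":0},{"wz":-0.0572,"jaw":0},{"jaw":0}]'
```

```text
schema error: expected keys x, y, z, wx, wy, wz, jaw
schema error: expected keys x, y, z, wx, wy, wz, jaw
```

```bash
python3 -m creep '[{"x":0.324,"y":-0.128,"z":0,"wx":0,"wy":0,"wz":0,"jaw":0},{"x":0.324,"y":-0.128,"z":0,"wx":0,"wy":0,"wz":0,"jaw":0},{"x":0.324,"y":-0.128,"z":0,"wx":0,"wy":0,"wz":0,"jaw":0},{"x":0.324,"y":-0.128,"z":0,"wx":0,"wy":0,"wz":0,"jaw":0},{"x":0.324,"y":-0.128,"z":0,"wx":0,"wy":0,"wz":0,"jaw":0},{"x":0.324,"y":-0.128,"z":0,"wx":0,"wy":0,"wz":0,"jaw":0},{"x":0.324,"y":-0.128,"z":0,"wx":0,"wy":0,"wz":0,"jaw":0},{"x":0.324,"y":-0.128,"z":0,"wx":0,"wy":0,"wz":0,"jaw":0}]'; python3 -m creep '[{"x":0,"y":0,"z":0,"wx":0,"wy":0,"wz":-0.0572,"jaw":0},{"x":0,"y":0,"z":0,"wx":0,"wy":0,"wz":-0.0572,"jaw":0},{"x":0,"y":0,"z":0,"wx":0,"wy":0,"wz":-0.0572,"jaw":0},{"x":0,"y":0,"z":0,"wx":0,"wy":0,"wz":-0.0572,"jaw":0},{"x":0,"y":0,"z":0,"wx":0,"wy":0,"wz":-0.0572,"jaw":0},{"x":0,"y":0,"z":0,"wx":0,"wy":0,"wz":-0.0572,"jaw":0},{"x":0,"y":0,"z":0,"wx":0,"wy":0,"wz":-0.0572,"jaw":0},{"x":0,"y":0,"z":0,"wx":0,"wy":0,"wz":0,"jaw":0}]'
```

```text
t: 1.1
eef_pos: [518.6, -323.3, 230.9]
eef_rot: [[0.949, 0.315, -0.001], [0.315, -0.949, 0.0], [-0.0, -0.001, -1.0]]
ft_force: [0.4, -0.7, 0.1]
finger_gap: 0.501
finger_force: 0.0
t: 2.1
eef_pos: [517.4, -324.5, 230.8]
eef_rot: [[-0.006, 1.0, -0.001], [1.0, 0.006, 0.001], [0.001, -0.001, -1.0]]
ft_force: [-0.0, -0.1, -0.4]
finger_gap: 0.5
finger_force: 0.0
```

```bash
python3 -m creep '[{"x":0,"y":0,"z":0.3,"wx":0,"wy":0,"wz":0,"jaw":0},{"x":0,"y":0,"z":0.3,"wx":0,"wy":0,"wz":0,"jaw":0},{"x":0,"y":0,"z":0.3,"wx":0,"wy":0,"wz":0,"jaw":0},{"x":0,"y":0,"z":0.3,"wx":0,"wy":0,"wz":0,"jaw":0},{"x":0,"y":0,"z":0.2,"wx":0,"wy":0,"wz":0,"jaw":0},{"x":0,"y":0,"z":0.04,"wx":0,"wy":0,"wz":0,"jaw":0},{"x":0,"y":0,"z":0,"wx":0,"wy":0,"wz":0,"jaw":0},{"x":0,"y":0,"z":0,"wx":0,"wy":0,"wz":0,"jaw":0}]'
python3 - <<'E'
from rig import r
import cv2
c=r.capture("top");cv2.imwrite("pics/t2.png",cv2.resize(c["img"][150:340,205:505],None,fx=2.5,fy=2.5,interpolation=cv2.INTER_CUBIC)[:,:,::-1])
E
```

```text
t: 3.1
eef_pos: [518.6, -325.5, 16.9]
eef_rot: [[-0.007, 1.0, 0.002], [1.0, 0.007, -0.002], [-0.002, 0.002, -1.0]]
ft_force: [-0.4, -0.2, 0.0]
finger_gap: 0.501
finger_force: 0.0
```

View pics/t2.png

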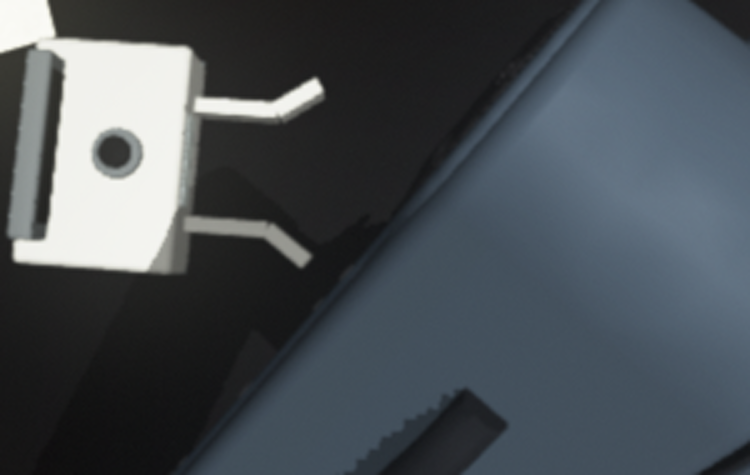

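The arm hides the rack from above, so I'll push by dead reckoning, watch the forces, and check with the wrist camera.

```bash
python3 -m creep '[{"x":0.05,"y":0,"z":0,"wx":0,"wy":0,"wz":0,"jaw":0},{"x":0.05,"y":0,"z":0,"wx":0,"wy":0,"wz":0,"jaw":0},{"x":0.05,"y":0,"z":0,"wx":0,"wy":0,"wz":0,"jaw":0},{"x":0.03,"y":0,"z":0,"wx":0,"wy":0,"wz":0,"jaw":0},{"x":0.03,"y":0,"z":0,"wx":0,"wy":0,"wz":0,"jaw":0},{"x":0.03,"y":0,"z":0,"wx":0,"wy":0,"wz":0,"jaw":0},{"x":0.03,"y":0,"z":0,"wx":0,"wy":0,"wz":0,"jaw":0},{"x":0.03,"y":0,"z":0,"wx":0,"wy":0,"wz":0,"jaw":0}]'
python3 - <<'E'
from rig import r
import cv2
s=r.sense();c=r.capture("wrist");cv2.imwrite("pics/w3.png",c["img"][:,:,::-1]);print(c["T_tool_cam"].round(3).tolist(),s["moment"])
E
```

```text
t: 4.15
eef_pos: [517.4, -279.9, 15.3]
eef_rot: [[-0.008, 1.0, 0.0], [1.0, 0.008, -0.001], [-0.001, 0.0, -1.0]]
ft_force: [0.4, -1.5, -0.4]
finger_gap: 0.502
finger_force: 0.9
[[0.0, -0.96, -0.281, 71.131], [1.0, 0.001, -0.001, -0.749], [0.001, -0.281, 0.96, -143.212], [0.0, 0.0, 0.0, 1.0]] [-0.29782257  0.00089743 -0.01385471]
```

View pics/w3.png

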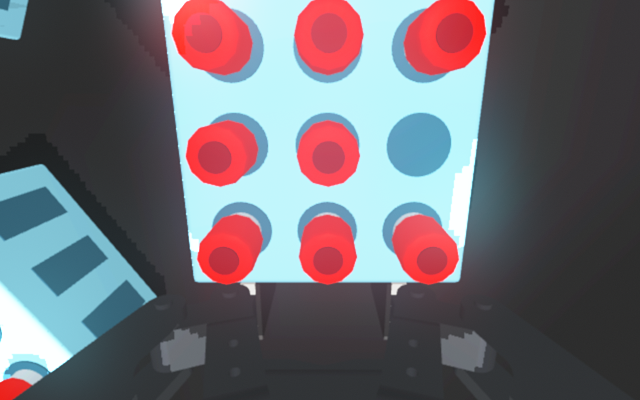

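The wrist view shows the rear edge level from (193,281) to (461,282), with both fingers flat on it and centred at about column 325. I'll work out its position and continue straight.

```bash
cat >> h.py <<'E'
def wristcam(r):
    s=r.sense();c=r.capture("wrist");W=np.eye(4);W[:3,:3]=s["eef_rot"];W[:3,3]=s["eef_pos"]
    M=np.linalg.inv(W@c["T_tool_cam"]);c["R"],c["t"]=M[:3,:3],M[:3,3];return c
E
python3 - <<'E'
from h import *
from rig import r
c=wristcam(r);a,b=[onplane(c,u,55) for u in((193,281.5),(461,282.5))];print(a,b,np.linalg.norm(b-a),np.degrees(np.arctan2(*(b-a)[1::-1])))
E
python3 -m creep '[{"x":0.04,"y":0,"z":0,"wx":0,"wy":0,"wz":0,"jaw":0},{"x":0.04,"y":0,"z":0,"wx":0,"wy":0,"wz":0,"jaw":0},{"x":0.04,"y":0,"z":0,"wx":0,"wy":0,"wz":0,"jaw":0},{"x":0.04,"y":0,"z":0,"wx":0,"wy":0,"wz":0,"jaw":0},{"x":0.04,"y":0,"z":0,"wx":0,"wy":0,"wz":0,"jaw":0},{"x":0.04,"y":0,"z":0,"wx":0,"wy":0,"wz":0,"jaw":0},{"x":0.04,"y":0,"z":0,"wx":0,"wy":0,"wz":0,"jaw":0},{"x":0.04,"y":0,"z":0,"wx":0,"wy":0,"wz":0,"jaw":0},{"x":0.04,"y":0,"z":0,"wx":0,"wy":0,"wz":0,"jaw":0},{"x":0.04,"y":0,"z":0,"wx":0,"wy":0,"wz":0,"jaw":0}]'
```

```text
[ 472.82094196 -268.3013201    55.        ] [ 562.73035317 -267.8930291    55.        ] 89.9103382611235 0.2601862253583697
t: 5.5
eef_pos: [516.9, -219.4, 15.4]
eef_rot: [[-0.008, 1.0, 0.0], [1.0, 0.008, -0.0], [-0.0, 0.0, -1.0]]
ft_force: [-0.4, -2.6, -0.1]
finger_gap: 0.502
finger_force: 1.2
```

```bash
python3 -m creep '[{"x":0.04,"y":0,"z":0,"wx":0,"wy":0,"wz":0.0022,"jaw":0},{"x":0.04,"y":0,"z":0,"wx":0,"wy":0,"wz":0.0022,"jaw":0},{"x":0.04,"y":0,"z":0,"wx":0,"wy":0,"wz":0.0022,"jaw":0},{"x":0.04,"y":0,"z":0,"wx":0,"wy":0,"wz":0.0022,"jaw":0},{"x":0.04,"y":0,"z":0,"wx":0,"wy":0,"wz":0.0022,"jaw":0},{"x":0.04,"y":0,"z":0,"wx":0,"wy":0,"wz":0.0022,"jaw":0},{"x":0.04,"y":0,"z":0,"wx":0,"wy":0,"wz":0.0022,"jaw":0},{"x":0.04,"y":0,"z":0,"wx":0,"wy":0,"wz":0.0022,"jaw":0},{"x":0.04,"y":0,"z":0,"wx":0,"wy":0,"wz":0.0022,"jaw":0},{"x":0.04,"y":0,"z":0,"wx":0,"wy":0,"wz":0.0022,"jaw":0}]'
python3 - <<'E'
from h import *
from rig import r
c=wristcam(r);t=r.capture("top");pickle.dump((c,t),open("c4.pkl","wb"))
cr=cv2.resize(t["img"][150:300,205:405],None,fx=3.2,fy=3.2,interpolation=cv2.INTER_CUBIC)
w=cv2.resize(c["img"],None,fx=.9,fy=.9)  # stacked view
I=np.zeros((600,800,3),np.uint8);I[:360,:576]=w;cr=cv2.resize(cr,(320,240));I[360:,:320]=cr
cv2.imwrite("pics/w4.png",I[:,:,::-1])
E
```

```text
t: 6.75
eef_pos: [518.2, -159.4, 15.4]
eef_rot: [[0.062, 0.998, 0.0], [0.998, -0.062, -0.0], [-0.0, 0.0, -1.0]]
ft_force: [-0.7, -3.1, 2.2]
finger_gap: 0.506
finger_force: 1.6
```

View pics/w4.png

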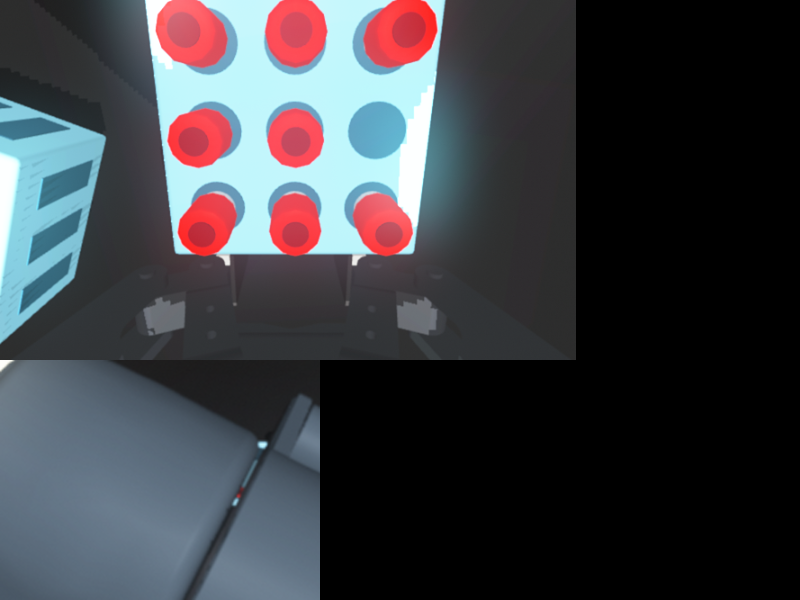

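The rack is still flat against both fingers (rear edge about columns 174–413 in the scaled view), and the neighbouring rack's corner at (105,140) stays clear. I'll finish the turn and enter the flare.

```bash
python3 -m creep '[{"x":0.04,"y":0,"z":0,"wx":0,"wy":0,"wz":0.0023,"jaw":0},{"x":0.04,"y":0,"z":0,"wx":0,"wy":0,"wz":0.0023,"jaw":0},{"x":0.04,"y":0,"z":0,"wx":0,"wy":0,"wz":0.0023,"jaw":0},{"x":0.04,"y":0,"z":0,"wx":0,"wy":0,"wz":0.0023,"jaw":0},{"x":0.03,"y":0,"z":0,"wx":0,"wy":0,"wz":0.0023,"jaw":0}]'
python3 - <<'E'
from h import *
from rig import r
c=pickle.load(open("c4.pkl","rb"))[0];a,b=[onplane(c,u,55) for u in((193.5,281.5),(459,282.5))];print(a,b,np.degrees(np.arctan2(*(b-a)[1::-1])))
c=wristcam(r);s=r.capture("side");pickle.dump((c,s),open("c5.pkl","wb"))
I=np.zeros((600,800,3),np.uint8);I[:250,:400]=cv2.resize(c["img"],(400,250));
I[:,400:]=cv2.resize(s["img"][150:300,270:370],(400,600),interpolation=cv2.INTER_CUBIC)
cv2.imwrite("pics/w5.png",I[:,:,::-1])
E
```

```text
t: 7.48
eef_pos: [520.1, -130.7, 15.2]
eef_rot: [[0.097, 0.995, -0.001], [0.995, -0.097, 0.0], [0.0, -0.001, -1.0]]
ft_force: [-1.0, -2.5, -1.5]
finger_gap: 0.497
finger_force: 0.9
[ 474.74462571 -145.53445327   55.        ] [ 563.66206762 -151.31685863   55.        ] -3.7207724145566474
```

View pics/w5.png

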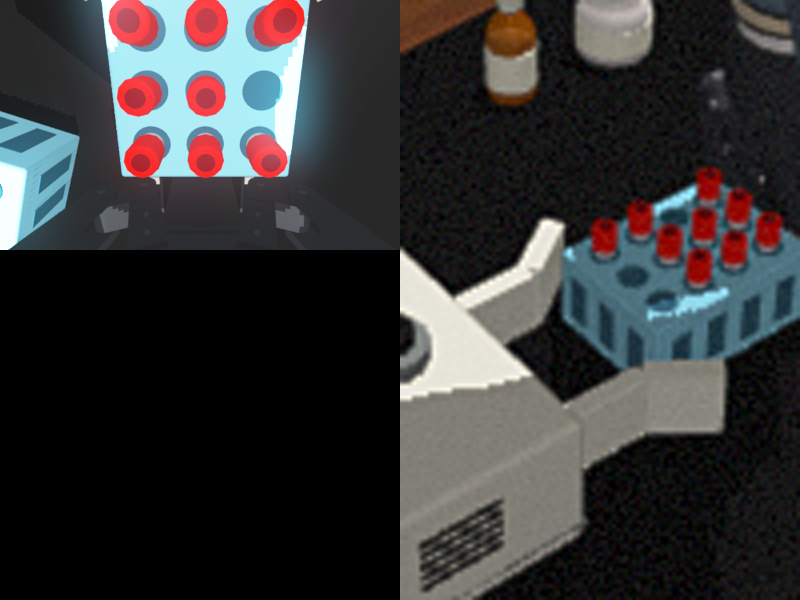

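The side crop shows the rack's front entering the flare centred between the two rails. In the wrist view the flare tips, (95,3) and (318,3), are symmetric about the rack. Pushing straight in.

```bash
python3 -m creep '[{"x":0.04,"y":0,"z":0,"wx":0,"wy":0,"wz":0,"jaw":0},{"x":0.04,"y":0,"z":0,"wx":0,"wy":0,"wz":0,"jaw":0},{"x":0.04,"y":0,"z":0,"wx":0,"wy":0,"wz":0,"jaw":0},{"x":0.04,"y":0,"z":0,"wx":0,"wy":0,"wz":0,"jaw":0},{"x":0.04,"y":0,"z":0,"wx":0,"wy":0,"wz":0,"jaw":0}]'
python3 - <<'E'
from h import *
from rig import r
c=wristcam(r);s=r.capture("side");pickle.dump((c,s),open("c6.pkl","wb"))
I=np.zeros((600,800,3),np.uint8);I[:350,:400]=cv2.resize(c["img"][:280,160:480],(400,350));
I[:,400:]=cv2.resize(s["img"][150:300,270:370],(400,600),interpolation=cv2.INTER_CUBIC)
cv2.imwrite("pics/w6.png",I[:,:,::-1])
E
```

```text
t: 8.2
eef_pos: [523.3, -101.0, 15.3]
eef_rot: [[0.097, 0.995, -0.0], [0.995, -0.097, 0.0], [0.0, -0.0, -1.0]]
ft_force: [0.3, -1.5, -1.3]
finger_gap: 0.497
finger_force: 0.9
```

View pics/w6.png

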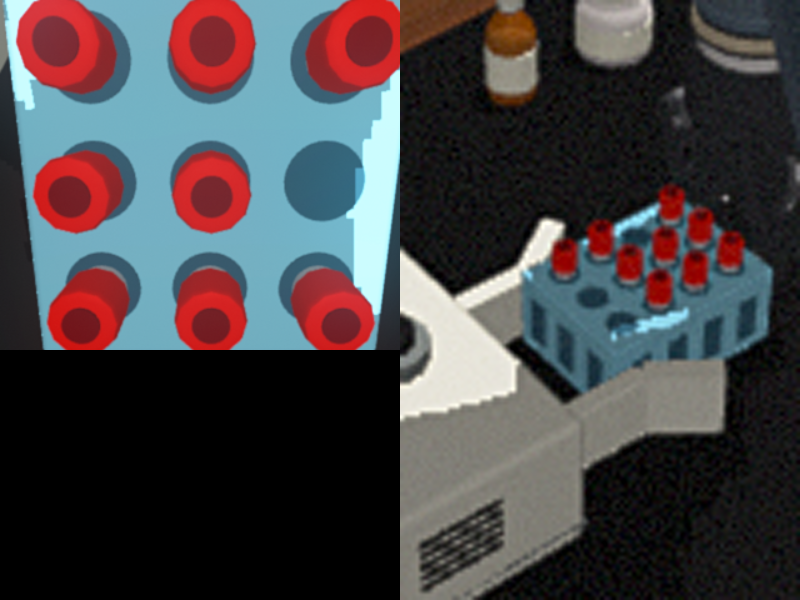

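The front is at the start of the straight rails, near side corner (585,390), with no side force. Continuing.

```bash
python3 -m creep '[{"x":0.03,"y":0,"z":0,"wx":0,"wy":0,"wz":0,"jaw":0},{"x":0.03,"y":0,"z":0,"wx":0,"wy":0,"wz":0,"jaw":0},{"x":0.03,"y":0,"z":0,"wx":0,"wy":0,"wz":0,"jaw":0},{"x":0.03,"y":0,"z":0,"wx":0,"wy":0,"wz":0,"jaw":0},{"x":0.03,"y":0,"z":0,"wx":0,"wy":0,"wz":0,"jaw":0}]'; python3 -m creep '[{"x":0.03,"y":0,"z":0,"wx":0,"wy":0,"wz":0,"jaw":0},{"x":0.03,"y":0,"z":0,"wx":0,"wy":0,"wz":0,"jaw":0},{"x":0.03,"y":0,"z":0,"wx":0,"wy":0,"wz":0,"jaw":0},{"x":0.03,"y":0,"z":0,"wx":0,"wy":0,"wz":0,"jaw":0},{"x":0.03,"y":0,"z":0,"wx":0,"wy":0,"wz":0,"jaw":0}]'
```

```text
t: 8.93
eef_pos: [525.5, -78.8, 15.4]
eef_rot: [[0.097, 0.995, 0.0], [0.995, -0.097, -0.0], [-0.0, 0.0, -1.0]]
ft_force: [-0.3, -2.1, 0.2]
finger_gap: 0.5
finger_force: 1.2
t: 9.55
eef_pos: [527.7, -56.5, 15.4]
eef_rot: [[0.097, 0.995, 0.0], [0.995, -0.097, -0.0], [-0.0, 0.0, -1.0]]
ft_force: [-0.1, -3.0, 0.6]
finger_gap: 0.501
finger_force: 1.4
```

```bash
python3 -m creep '[{"x":0.02,"y":0,"z":0,"wx":0,"wy":0,"wz":0,"jaw":0},{"x":0.02,"y":0,"z":0,"wx":0,"wy":0,"wz":0,"jaw":0},{"x":0.02,"y":0,"z":0,"wx":0,"wy":0,"wz":0,"jaw":0},{"x":0.01,"y":0,"z":0,"wx":0,"wy":0,"wz":0,"jaw":0}]'; python3 -m creep '[{"x":0.01,"y":0,"z":0,"wx":0,"wy":0,"wz":0,"jaw":0},{"x":0.01,"y":0,"z":0,"wx":0,"wy":0,"wz":0,"jaw":0}]'; python3 -m creep '[{"x":0.01,"y":0,"z":0,"wx":0,"wy":0,"wz":0,"jaw":0}]'
```

```text
t: 10.05
eef_pos: [528.7, -46.1, 15.4]
eef_rot: [[0.097, 0.995, 0.0], [0.995, -0.097, -0.0], [-0.0, 0.0, -1.0]]
ft_force: [-1.0, -2.7, 1.4]
finger_gap: 0.504
finger_force: 1.5
t: 10.3
eef_pos: [529.0, -43.3, 15.3]
eef_rot: [[0.097, 0.995, 0.0], [0.995, -0.097, -0.0], [-0.0, 0.0, -1.0]]
ft_force: [-0.0, -3.3, 2.2]
finger_gap: 0.504
finger_force: 1.6
t: 10.42
eef_pos: [529.1, -41.8, 15.4]
eef_rot: [[0.097, 0.995, 0.0], [0.995, -0.097, -0.0], [-0.0, 0.0, -1.0]]
ft_force: [-0.6, -2.0, 2.1]
finger_gap: 0.502
finger_force: 1.6
```

```bash
python3 -m creep '[{"x":0.01,"y":0,"z":0,"wx":0,"wy":0,"wz":0,"jaw":0}]'; python3 -m creep '[{"x":0.007,"y":0,"z":0,"wx":0,"wy":0,"wz":0,"jaw":0}]';python3 -m creep '[{"x":0.007,"y":0,"z":0,"wx":0,"wy":0,"wz":0,"jaw":0}]'
```

```text
t: 10.55
eef_pos: [529.3, -40.3, 15.4]
eef_rot: [[0.097, 0.995, 0.0], [0.995, -0.097, -0.0], [-0.0, 0.0, -1.0]]
ft_force: [-0.2, -3.7, 1.5]
finger_gap: 0.496
finger_force: 1.6
t: 10.68
eef_pos: [529.4, -39.2, 15.4]
eef_rot: [[0.097, 0.995, 0.0], [0.995, -0.097, -0.0], [-0.0, 0.0, -1.0]]
ft_force: [0.1, -3.2, 3.1]
finger_gap: 0.498
finger_force: 1.7
t: 10.8
eef_pos: [529.5, -38.1, 15.4]
eef_rot: [[0.097, 0.995, 0.0], [0.995, -0.097, -0.0], [-0.0, 0.0, -1.0]]
ft_force: [-0.3, -2.8, 1.9]
finger_gap: 0.501
finger_force: 1.7
```

Not at the stop yet. I'll keep advancing one row at a time.

```bash
python3 -m creep '[{"x":0.007,"y":0,"z":0,"wx":0,"wy":0,"wz":0,"jaw":0}]'; python3 -m creep '[{"x":0.007,"y":0,"z":0,"wx":0,"wy":0,"wz":0,"jaw":0}]';python3 -m creep '[{"x":0.007,"y":0,"z":0,"wx":0,"wy":0,"wz":0,"jaw":0}]' | grep -v rot
```

```text
t: 10.92
eef_pos: [529.5, -38.0, 15.4]
eef_rot: [[0.096, 0.995, -0.0], [0.995, -0.096, -0.001], [-0.001, 0.0, -1.0]]
ft_force: [-2.5, -10.6, 2.9]
finger_gap: 0.498
finger_force: 5.5
t: 11.05
eef_pos: [529.5, -38.0, 15.4]
eef_rot: [[0.096, 0.995, -0.0], [0.995, -0.096, -0.003], [-0.003, -0.0, -1.0]]
ft_force: [-4.1, -15.4, 2.1]
finger_gap: 0.499
finger_force: 7.9
t: 11.18
eef_pos: [529.5, -37.9, 15.4]
ft_force: [-5.4, -19.4, 2.5]
finger_gap: 0.502
finger_force: 10.2
```

Force rises sharply at TCP y = -38 (predicted about -40), so the rack is firmly against the stop at 19 N. Now back off and rise.

```bash
python3 -m creep '[{"x":-0.04,"y":0,"z":0,"wx":0,"wy":0,"wz":0,"jaw":0},{"x":-0.1,"y":0,"z":0,"wx":0,"wy":0,"wz":0,"jaw":0},{"x":-0.2,"y":0,"z":0,"wx":0,"wy":0,"wz":0,"jaw":0},{"x":0,"y":0,"z":-0.3,"wx":0,"wy":0,"wz":0,"jaw":1},{"x":0,"y":0,"z":-0.3,"wx":0,"wy":0,"wz":0,"jaw":1},{"x":0,"y":0,"z":-0.3,"wx":0,"wy":0,"wz":0,"jaw":1},{"x":0,"y":0,"z":-0.3,"wx":0,"wy":0,"wz":0,"jaw":1},{"x":0,"y":0,"z":-0.3,"wx":0,"wy":0,"wz":0,"jaw":1},{"x":0,"y":0,"z":0,"wx":0,"wy":0,"wz":0,"jaw":1}]' | grep -v rot
python3 - <<'E'
from h import *
from rig import r
c=wristcam(r);s=r.capture("side");pickle.dump((c,s),open("c7.pkl","wb"))
I=np.zeros((600,800,3),np.uint8);I[:312,:500]=cv2.resize(c["img"],(500,312));
I[:,500:]=cv2.resize(s["img"][160:290,250:315],(300,600),interpolation=cv2.INTER_CUBIC)
cv2.imwrite("pics/w7.png",I[:,:,::-1])
E
```

```text
t: 12.3
eef_pos: [526.9, -86.6, 243.9]
ft_force: [0.4, 0.0, -0.7]
finger_gap: 0.0
finger_force: 0.0
```

View pics/w7.png

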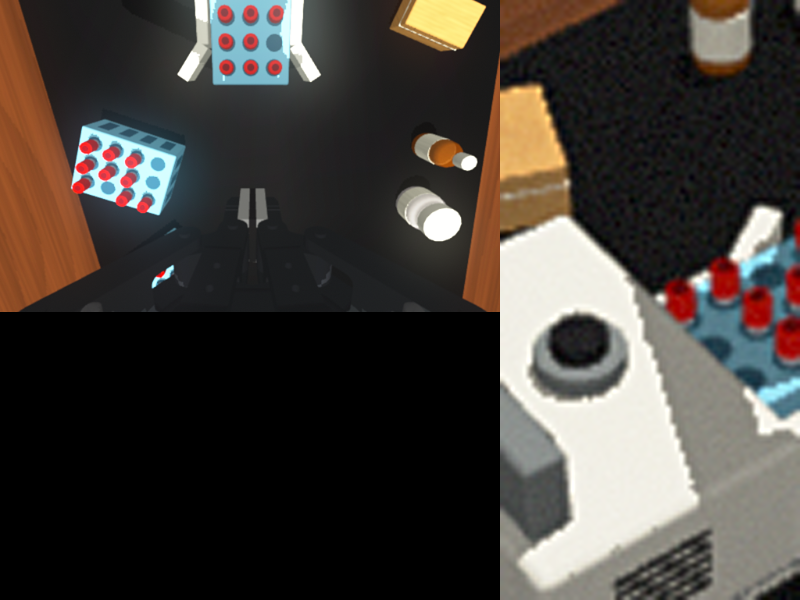

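The wrist view shows the rack, around (250,50), square between the rails with only a sliver past the mouth. In the side crop its front lies along the housing. Next: over the button with the fingers shut.

```bash
python3 -m creep '[{"x":0.3,"y":0,"z":0,"wx":0,"wy":0,"wz":0,"jaw":1},{"x":0.3,"y":0,"z":0,"wx":0,"wy":0,"wz":0,"jaw":1},{"x":0.3,"y":0,"z":0,"wx":0,"wy":0,"wz":0,"jaw":1},{"x":0.3,"y":0,"z":0,"wx":0,"wy":0,"wz":0,"jaw":1},{"x":0.3,"y":-0.013,"z":0,"wx":0,"wy":0,"wz":0,"jaw":1},{"x":0.069,"y":0,"z":0.25,"wx":0,"wy":0,"wz":0,"jaw":1},{"x":0,"y":0,"z":0.3,"wx":0,"wy":0,"wz":0,"jaw":1},{"x":0,"y":0,"z":0.3,"wx":0,"wy":0,"wz":0,"jaw":1},{"x":0,"y":0,"z":0,"wx":0,"wy":0,"wz":0,"jaw":1}]' 
python3 - <<'E'
from h import *
from rig import r
s=r.capture("side");cv2.imwrite("pics/s8.png",cv2.resize(s["img"][160:310,200:400],None,fx=4,fy=4,interpolation=cv2.INTER_CUBIC)[:,:,::-1])
E
```

```text
t: 13.52
eef_pos: [543.6, 148.8, 109.2]
eef_rot: [[0.098, 0.995, -0.007], [0.995, -0.098, 0.0], [-0.0, -0.007, -1.0]]
ft_force: [-1.6, 2.1, 3.5]
finger_gap: -0.002
finger_force: 1.5
```

View pics/s8.png

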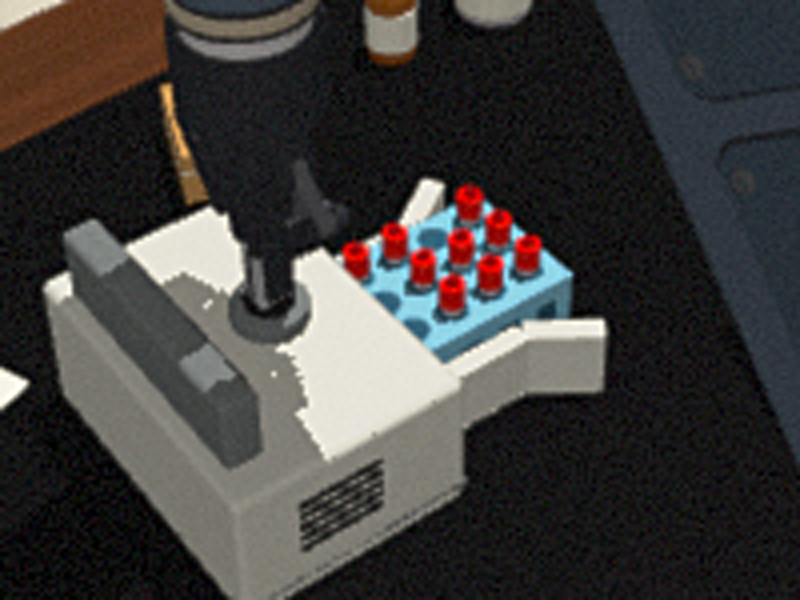

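It's possibly already touching the button, and x is 4 mm short. I'll lift slightly, recentre and read again.

```bash
python3 -m creep '[{"x":0,"y":0,"z":-0.06,"wx":0,"wy":0,"wz":0,"jaw":1},{"x":0,"y":0.025,"z":0,"wx":0,"wy":0,"wz":0,"jaw":1},{"x":0,"y":0,"z":0,"wx":0,"wy":0,"wz":0,"jaw":1},{"x":0,"y":0,"z":0,"wx":0,"wy":0,"wz":0,"jaw":1}]' |grep -v rot; python3 -m creep '[{"x":0,"y":0,"z":0.03,"wx":0,"wy":0,"wz":0,"jaw":1},{"x":0,"y":0,"z":0,"wx":0,"wy":0,"wz":0,"jaw":1}]' |grep -v rot; python3 -m creep '[{"x":0,"y":0,"z":0.02,"wx":0,"wy":0,"wz":0,"jaw":1},{"x":0,"y":0,"z":0,"wx":0,"wy":0,"wz":0,"jaw":1}]' |grep -v rot
```

```text
t: 14.08
eef_pos: [549.3, 148.2, 121.9]
ft_force: [-0.0, -0.4, -0.7]
finger_gap: 0.005
finger_force: 0.0
t: 14.32
eef_pos: [548.9, 148.2, 116.8]
ft_force: [0.6, 0.8, 0.1]
finger_gap: 0.002
finger_force: 0.0
t: 14.58
eef_pos: [549.2, 148.3, 114.0]
ft_force: [0.8, -0.6, -0.8]
finger_gap: -0.001
finger_force: 0.0
```

```bash
for i in 1; do python3 -m creep '[{"x":0,"y":-0.008,"z":0.027,"wx":0,"wy":0,"wz":0,"jaw":1},{"x":0,"y":0,"z":0,"wx":0,"wy":0,"wz":0,"jaw":1}]'; python3 -m creep '[{"x":0,"y":0,"z":0.02,"wx":0,"wy":0,"wz":0,"jaw":1},{"x":0,"y":0,"z":0,"wx":0,"wy":0,"wz":0,"jaw":1}]';python3 -m creep '[{"x":0,"y":0,"z":0.02,"wx":0,"wy":0,"wz":0,"jaw":1},{"x":0,"y":0,"z":0,"wx":0,"wy":0,"wz":0,"jaw":1}]'; done | egrep 'pos|force'
```

```text
eef_pos: [548.9, 148.4, 110.5]
ft_force: [0.8, -0.7, 3.0]
finger_force: 1.1
eef_pos: [548.9, 148.4, 107.6]
ft_force: [1.9, 0.2, 4.0]
finger_force: 2.0
eef_pos: [548.9, 148.4, 105.9]
ft_force: [-0.5, -1.5, 13.6]
finger_force: 6.6
```

Button contact is at about 112 mm and it bottoms out at about 106 mm, a 6 mm travel with the force jumping to 13.6 N. I'll give one small extra press, then lift away and check.

```bash
python3 -m creep '[{"x":0,"y":0,"z":0.01,"wx":0,"wy":0,"wz":0,"jaw":1},{"x":0,"y":0,"z":0,"wx":0,"wy":0,"wz":0,"jaw":1}]'|egrep 'pos|ft'; python3 -m creep '[{"x":0,"y":0,"z":-0.05,"wx":0,"wy":0,"wz":0,"jaw":1},{"x":0,"y":0,"z":-0.1,"wx":0,"wy":0,"wz":0,"jaw":1},{"x":0,"y":0,"z":-0.3,"wx":0,"wy":0,"wz":0,"jaw":1},{"x":0,"y":0,"z":-0.3,"wx":0,"wy":0,"wz":0,"jaw":1},{"x":-0.3,"y":0,"z":-0.2,"wx":0,"wy":0,"wz":0,"jaw":1},{"x":-0.3,"y":0,"z":0,"wx":0,"wy":0,"wz":0,"jaw":1},{"x":-0.3,"y":0,"z":0,"wx":0,"wy":0,"wz":0,"jaw":1},{"x":-0.3,"y":0,"z":0,"wx":0,"wy":0,"wz":0,"jaw":1},{"x":0,"y":0,"z":0,"wx":0,"wy":0,"wz":0,"jaw":1}]'|egrep 't:|pos|ft'
python3 - <<'E'
from h import *
from rig import r
c=wristcam(r);s=r.capture("side")
I=np.zeros((600,800,3),np.uint8);I[:312,:500]=cv2.resize(c["img"],(500,312));
I[:,500:]=cv2.resize(s["img"][160:290,250:315],(300,600),interpolation=cv2.INTER_CUBIC)
cv2.imwrite("pics/w9.png",I[:,:,::-1])
E
```

```text
eef_pos: [549.0, 148.4, 105.8]
ft_force: [-3.1, -1.6, 21.3]
t: 16.7
eef_pos: [529.9, -33.2, 245.0]
eef_rot: [[0.102, 0.995, -0.002], [0.995, -0.102, 0.0], [-0.0, -0.002, -1.0]]
ft_force: [-0.2, 0.2, -0.4]
```

View pics/w9.png

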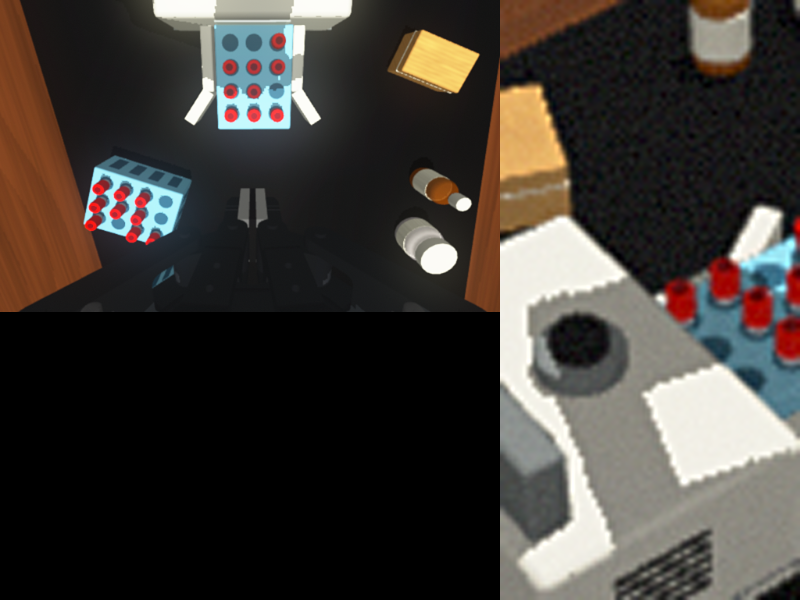

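The rack, at wrist pixel (255,78), is seated flush against the housing face and square in the rails. The button at (580,340) is back at its original height, the bystanders look untouched, and the arm is clear. Handing in.

```bash
python3 -c "
from rig import r
print(r.close_job())"
```

```text
the job is handed in; nothing more can be done
None
```

The rack is seated against the back stop, the start button was then pressed fully (about 6 mm) and sprang back, and the job was handed in shortly after 16.7 s on the robot's clock with the arm clear; no verdict was returned.

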